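Reset the tripped breaker under the push-latch cover

TASK

The bench power box has tripped: press down its grey push-latch cover near the front edge, let go and let it spring fully open, then push the one breaker button that has popped out back fully home, and at last swing the cover down and press it until it latches shut again. Do it all with the fingertips or the outside of the fingers, by pressing and pushing only; grip and lift nothing, touch the cover on its outer side only, and leave the loose things on the bench where they are.

Things in the scene. Friction and masses are not known exactly. Their poses are not given: they have to be found in the camera images.
- power_box: grey power box screwed to the bench: 150 mm deep (x), 136 wide (y; 172 over its screw feet), 74 high. Origin on the bench, 65 mm behind its front wall; x points to its rear (away from the robot), y left, z up. The cover takes the front two thirds of the top; the rear third is fixed, 74 mm high. A lead behind it ends in the bench 118 mm behind the origin, 34 mm high at most.
- cover (a joint): cover hinge, rad: 0 latched shut, -0.116 pressed in to its stop, 2.0 fully open (25 degrees past upright). Push-push latch: a press to the stop (10 mm at the press spot, about 4 N), let go, frees it and a damped spring opens it in about 2 s; pushed shut (2 to 3 N, at last about 5 N) and pressed to the stop again, it rises to 0 and stays. The latch switches at about 8 mm; lighter presses change nothing.
- cover_press (a point): centre of the press spot, a 26 mm moulded ring on the outer face of the cover, on its middle line, 86 mm from the hinge line and 16 mm from the free front edge; 75 mm above the bench when latched. It moves with the cover; z is the cover's outward normal (up when shut).
- cover_hinge (a point): middle of the cover's hinge line, 70 mm above the bench, 35 mm behind the box's origin, along the box's y. The cover is 137 mm wide, reaches 102 mm forward, outer face 4 mm above this line; 12 mm skirt on three sides, 38 mm latch tongue under its front edge. Open, its free edge stands 161 mm above the bench, 46 mm behind this line, outer face to the rear: there it is pushed to shut it.
- breaker_a_button (a joint): travel of the tripped breaker's button, m: near 0 popped out, 0.008 fully home (its stop). It takes about 4 N and stays where it is left. breaker_a is always the tripped one, but it may stand at any of the three places.
- breaker_a_top (a point): centre of the flat top of the popped-out black button, 11 mm across, white band round it; 60 mm above the bench when out, 52.5 mm when home. Three breakers stand in a row along the box's y, 34 mm apart, the middle one on its middle line, 53 mm in front of the hinge line, on a deck 45 mm high under the cover. The walls round the deck are 58 mm high, side walls 124 mm apart inside.
- breaker_b_top (a point): top of the button of a breaker that has not tripped, already fully home (52.5 mm above the bench)
- breaker_c_top (a point): top of the button of the other breaker that has not tripped, already fully home (52.5 mm above the bench)
- gourd: dried mini gourd, 61 mm across, 48 mm high, standing loose left of the power box; a bystander, origin at its underside
- eraser: pink eraser 20 x 44 x 12 mm, lying loose on the bench; a bystander, origin at its underside
- paint_cap: cream paint-bottle cap 25 mm across, 17 mm high, standing loose left of the power box; a bystander, origin at its underside
- paint_bottle: paint bottle 38 mm across, 105 mm high, standing loose behind and left of the power box; a bystander, origin at its underside

How it is judged:
By the outcome, as a careful person would: the job done as asked, in the order asked, and still so for the second after the job is handed in, with the robot touching nothing.
It also fails if it takes over 54 s, if anything falls off the work surface, if the arm or the gripper's body presses on something with over 40 N, if the wrist force passes 120 N, or if a joint passes its speed limit or range.

ROBOT

A 7-joint arm with a two-finger parallel gripper is mounted at the origin on a cart in front of the work surface, level with it; the furniture and walls round the work are solid. World frame = base frame: x ahead of the robot, y to its left, z up, the work surface at z = 0. Lengths are in m, angles in rad, forces in N, time in s.
With the tool pointing down it reaches from about 0.425 to 0.925 m from the base axis. Payload 6.8 kg.
Tool frame: the origin (TCP) lies at the centre of the arm's flange, where the gripper is bolted on; the fingertips stand 173 mm ahead of it and the grasp point (between the pads) lies 155 mm ahead of it (finger_overhang is the distance from the TCP to the fingertips, in m); y points along the fingers, z is the direction in which the jaws open and shut, and the axes are right-handed (so a half turn about y gives the same grasp; the last joint's range is limited). The gripper opens to 85 mm and grips with 20 to 120 N. Pads are 22 mm wide; open, the fingers measure 114 mm over their backs; the gripper's body (76 mm by 85 mm) begins 54 mm behind the grasp point. The pads swing forward as they close: fully open they stand 13 mm farther back than shut.
Start: joints at [1.04, 0.477, 0.022, 1.555, -0.011, 1.109, -0.083], TCP at [0.277, -0.616, 0.405] pointing down, gripper open.
Joint ranges: [-2.96, 2.96], [-0.34, 2.1], [-1.41, 1.46], [0.24, 2.44], [-1.37, 4.51], [0.17, 1.92], [-2.96, 2.96]. Speed limits (rad/s): [2.39, 2.39, 3.14, 3.14, 3.14, 3.14, 3.14].

INTERFACE

Orientations are given as a rotation vector (axis times angle).
In Python, from bench import get_obs, grab_frame, hand_in, finger_overhang gives the robot as it stands. The module is installed in compiled form; this text tells all that it offers.
- The arm moves only by the shell command python3 -m jog 'ROWS' [FORCE]. ROWS is JSON, a list of rows, each a list of 3 entries, a list of its own where there are three numbers: the shift along the tool's x, y, z in cm, then the turn about the tool's y in rad, then the gripper command: -1 is fully open, 1 is shut, values between are in proportion. In form: [[[x, y, z], twist, gripper], ...]. A call has 1 to 10 rows; each row is the pose to reach, as a shift and turn from the pose commanded when the call began, along the tool's axes at that moment; what a row does not reach only later rows make up. A row lasts 1/8 s, in which the tool goes at most 62.5 mm and 10.7 degrees, less where a joint would pass 70% of its speed; a pose out of reach is approached as far as the arm can. A call with a gripper value outside its range is refused whole. The fingers move at their own pace and stop on an object; FORCE is the grip in N (left out, the last holds). Time passes only in rows, so rows that repeat a pose let the fingers close. It gives the time, the measured TCP pose, the force and the opening at its end, in the units of the state.
- get_obs(): the state, without advancing time (a new reading comes with each control period).
- grab_frame(name): name is "scene" or "top" or "wrist"; returns a dict with "image" (384x512x3 uint8, blue, green, red), "fx", "fy", "cx", "cy" (pixels), "distortion" ([k1, k2, p1, p2, k3] as OpenCV has them; the pictures are not rectified), "origin" and "rotation" of the camera in the world. Camera axes: x right, y up, looking along -z (the intrinsics and any distortion apply to the point x, -y, -z); pixel columns grow to the right and rows downward; lengths in m; the calibration is good to about 2 mm. A picture is of the moment at which its call begins. There is no depth.
- hand_in(): hands the job in, once; it reports no verdict.
The state is a dict: "clock": time; "joints": joint angles; "qvel": joint speeds; "tau": joint torques, N m; "tcp_pos": TCP position; "orientation": TCP orientation; "contact_force": force on the tool from outside, world axes, zero at the start; "moment": the same for the moment, N m; "grip_width": finger opening in m.
Only numpy, scipy, OpenCV 4.12 (cv2) and the standard library are available. Lean on these libraries where they do the work, as an engineer would, in place of code of your own. Each camera call takes 0.05 s, during which the arm holds its last target.

## Working session

There is one attempt and no reset: what is moved stays moved. The work goes in short steps, Python scripts to look and compute and a shell command to move; the robot and the scene stay as the last step left them, time stands still between calls to the robot, and variables do not carry over. Pictures are saved under pics/ and viewed, and the job is handed in when it is done.

```bash
mkdir -p pics
cat > h.py <<'E'
import numpy as np,cv2
from bench import get_obs,grab_frame
from scipy.spatial.transform import Rotation as R
def snap(n,f):
    d=grab_frame(n); cv2.imwrite('pics/'+f,d['image']); return d
def ray(d,u,v):
    K=np.array([[d['fx'],0,d['cx']],[0,d['fy'],d['cy']],[0,0,1]])
    p=cv2.undistortPoints(np.array([[[u,v]]],float),K,np.array(d['distortion'],float))[0,0]
    r=np.array(d['rotation'])@np.array([p[0],-p[1],-1]); return np.array(d['origin']),r/np.linalg.norm(r)
def onz(d,u,v,z):
    o,r=ray(d,u,v); return o+r*(z-o[2])/r[2]
E
python3 - <<'E'
from h import *
import pickle
for n in ['scene','top','wrist']:
    d=snap(n,n+'0.png'); pickle.dump(d,open(n+'0.pkl','wb')); print(n,np.round(d['origin'],3),np.round(d['rotation'],3).tolist())
o=get_obs();print(o); print(R.from_rotvec(o['orientation']).as_matrix().round(3))
E
```

```text
scene [0.051 0.676 0.537] [0.511, -1.169, -2.021]
top [0.514 0.166 0.935] [0.115, -0.088, -1.558]
wrist [ 0.345 -0.583  0.372] [-0.268, 0.175, -1.139]
{'clock': 0.15, 'joints': array([ 1.03990579,  0.47763507,  0.02238457,  1.55620323, -0.0115376 ,
        1.10933171, -0.08307552]), 'qvel': array([ 0.00019373, -0.00199449,  0.00050468, -0.00182679,  0.00133582,
       -0.00109604, -0.00039974]), 'tau': array([ 1.88209830e-03, -5.96926224e+01,  1.61046848e+00, -2.81492364e+01,
        1.27934560e-02,  6.57747805e-03,  5.25696930e-05]), 'tcp_pos': array([ 0.2768674 , -0.6153749 ,  0.40394187]), 'orientation': array([-0.42706462,  1.9896566 , -1.98681735]), 'contact_force': array([ 0.43375143, -0.1424418 ,  0.98479846]), 'moment': array([ 0.02455228, -0.00923764, -0.01348081]), 'grip_width': 0.0852897465041585}
[[-0.912 -0.001  0.41 ]
 [-0.41   0.001 -0.912]
 [ 0.    -1.    -0.001]]
```

```bash
sed -i "s/np.array(d\['rotation'\])@/R.from_rotvec(d['rotation']).as_matrix()@/" h.py
```

```text
(no output)
```

View pics/scene0.png

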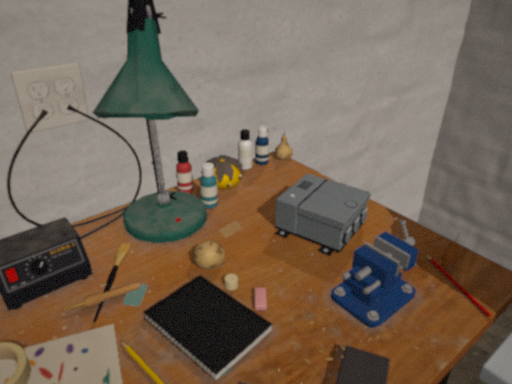

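View pics/top0.png

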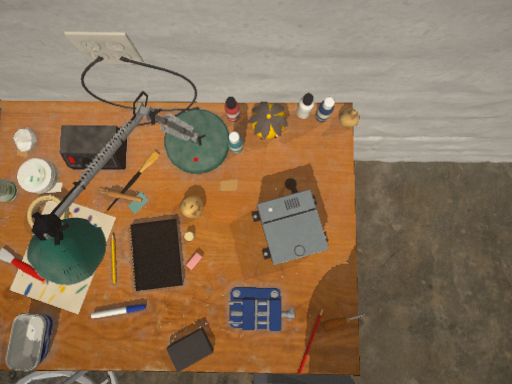

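View pics/wrist0.png

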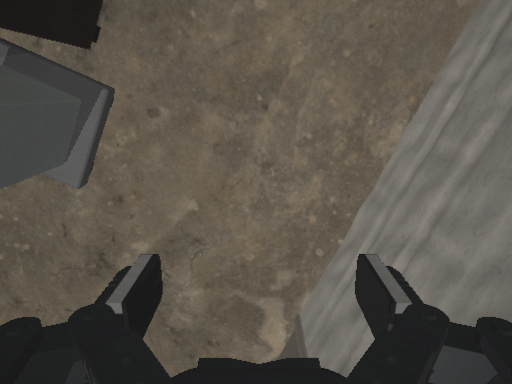

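Run:
```python
import cv2
a=cv2.imread('pics/top0.png')[160:350,200:380];cv2.imwrite('pics/top0c.png',cv2.resize(a,None,fx=3.1,fy=3.1,interpolation=3))
a=cv2.imread('pics/scene0.png')[160:340,260:430];cv2.imwrite('pics/scene0c.png',cv2.resize(a,None,fx=3.1,fy=3.1,interpolation=3))
```

```text
(no output)
```

View pics/top0c.png

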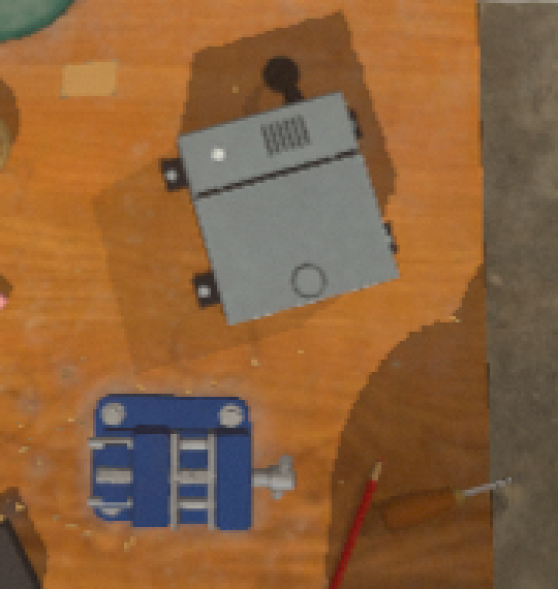

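View pics/scene0c.png

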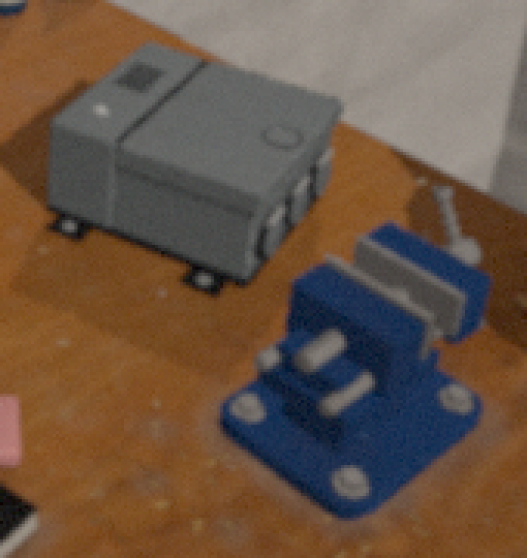

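Run:
```python
from h import *
import pickle
d=pickle.load(open('top0.pkl','rb'))
f=lambda u,v,z:onz(d,200+u/3.1,160+v/3.1,z)
P={k:f(*a) for k,a in dict(ring=(309,281,.075),RL=(180,135,.074),RR=(346,92,.074),FR=(399,277,.074),FL=(231,324,.074),hl=(196,196,.074),hr=(358,152,.074),vFL=(97,400,.08),vRear=(250,425,.08)).items()}
for k in P: print(k,P[k].round(4))
s=lambda a,b:np.degrees(np.arctan2(*(P[a]-P[b])[[1,0]]))
print(s('RL','FL'),s('RR','FR'),s('RL','RR')-90,s('FL','FR')-90,s('hl','hr')-90)
print(np.linalg.norm(P['RL']-P['FL']),np.linalg.norm(P['FL']-P['FR']))
c=(P['hl']+P['hr'])/2;print(c, np.linalg.norm(c-P['ring']), s('hl','hr'), np.degrees(np.arctan2(*(c-P['ring'])[[1,0]])))
d=pickle.load(open('scene0.pkl','rb'))
print('scene ring',onz(d,260+282/3.1,160+135/3.1,.075))
```

```text
ring [0.4866 0.0632 0.075 ]
RL [0.5983 0.1632 0.074 ]
RR [0.6336 0.0331 0.074 ]
FR [ 0.4906 -0.0059  0.074 ]
FL [0.4533 0.1228 0.074 ]
hl [0.5507 0.1503 0.074 ]
hr [0.5864 0.0243 0.074 ]
vFL [0.3962 0.2241 0.08  ]
vRear [0.3796 0.1087 0.08  ]
15.571197652911296 15.250607465833099 15.181937307091673 16.140468591692624 15.809944046634797
0.15047148368357038 0.13397797257868543
[0.56856699 0.08731758 0.074     ] 0.08543548036431052 105.8099440466348 16.426966939277943
scene ring [0.48713059 0.0657025  0.075     ]
```

```bash
cat >> h.py <<'E'
EX=np.array([np.cos(np.radians(15.6)),np.sin(np.radians(15.6)),0]);EY=np.array([-EX[1],EX[0],0])
RING=np.array([.4868,.064,0]);H=RING+.086*EX
def shift(tip):
    from bench import finger_overhang
    fo=finger_overhang() if callable(finger_overhang) else finger_overhang
    o=get_obs();M=R.from_rotvec(o['orientation']).as_matrix()
    t=np.array(tip,float);t[2]+=fo
    print('t',o['clock'],'tcp',o['tcp_pos'].round(4),'F',o['contact_force'].round(1),'shift cm',(M.T@(t-o['tcp_pos'])*100).round(2),'fo',fo,'xyaw',np.degrees(np.arctan2(M[1,0],M[0,0])).round(2))
E
python3 - <<'E'
from h import *
shift(RING+[0,0,.13])
E
```

```text
t 0.15 tcp [ 0.2769 -0.6154  0.4039] F [ 0.4 -0.1  1. ] shift cm [-47.02  10.13 -53.33] fo 0.1734 xyaw -155.78
```

```bash
python3 -m jog '[[[-4,0,-4.5],0,1],[[-8,0,-9],0.05,1],[[-13,0,-14.5],0.1,1],[[-18,0,-20],0.15,1],[[-23,0,-26],0.15,1],[[-28,0,-32],0.15,1],[[-33,0,-38],0.15,1],[[-38,0,-44],0.15,1],[[-43,0,-49],0.15,1],[[-47,0,-53.3],0.15,1]]' 20
python3 - <<'E'
from h import *
shift(RING+[0,0,.13])
print(get_obs()['grip_width'],get_obs()['joints'].round(2))
E
```

```text
clock: 1.4
tcp_pos: [0.4587, -0.0206, 0.4049]
orientation: [-0.284, 2.075, -2.076]
contact_force: [0.4, 0.0, 0.2]
grip_width: -0.0005
t 1.4 tcp [ 0.4587 -0.0206  0.4049] F [0.4 0.  0.2] shift cm [-4.97 10.15 -7.4 ] fo 0.1734 xyaw -164.39
-0.00045983476031586105 [ 0.24  0.14 -0.36  2.03  0.06  0.98 -1.45]
```

```bash
python3 -m jog '[[[-3,3,-4],0,1],[[-5,7,-7.4],0,1],[[-5,10.1,-7.4],0,1],[[-5,10.1,-7.4],0,1],[[-5,10.1,-7.4],0,1]]'
python3 - <<'E'
from h import *
shift(RING+[0,0,.13])
snap('wrist','w1.png');snap('scene','s1.png')
E
```

```text
clock: 2.02
tcp_pos: [0.4872, 0.0618, 0.3046]
orientation: [-0.283, 2.076, -2.076]
contact_force: [0.0, 0.0, 0.6]
grip_width: -0.0
t 2.025 tcp [0.4872 0.0618 0.3046] F [0.  0.  0.6] shift cm [-0.02  0.12 -0.22] fo 0.1734 xyaw -164.43
```

View pics/w1.png

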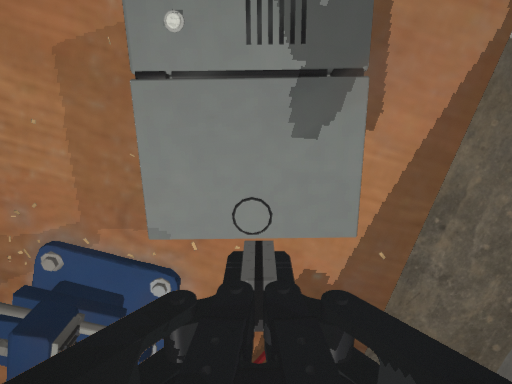

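View pics/s1.png

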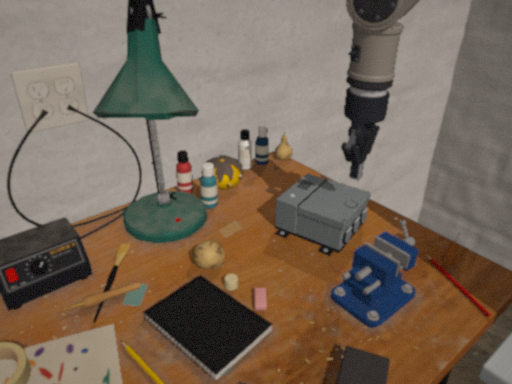

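Run:
```python
from h import *
d=grab_frame('wrist')
P={k:onz(d,*a) for k,a in dict(ring=(252.5,215.5,.075),FL=(149,238.5,.074),FR=(357,236.5,.074),RL=(132,82,.074),RR=(368,76,.074)).items()}
for k in P:print(k,P[k].round(4))
s=lambda a,b:np.degrees(np.arctan2(*(P[a]-P[b])[[1,0]]))
print(s('FL','FR')-90,s('RL','RR')-90)
```

```text
ring [0.4857 0.0667 0.075 ]
FL [0.4517 0.1276 0.074 ]
FR [ 0.4894 -0.0029  0.074 ]
RL [0.545  0.1538 0.074 ]
RR [0.5839 0.0259 0.074 ]
16.12656028164494 16.933961837487956
```

```bash
sed -i 's/15\.6/16.0/g; s/\.4868,\.064,0/.4866,.0655,0/' h.py; python3 -m jog '[[[0,2.5,-0.3],0,1],[[0,4.8,-0.3],0,1],[[0,5.4,-0.3],0,1],[[0,5.7,-0.3],0,1],[[0,6.0,-0.3],0,1],[[0,6.2,-0.3],0,1],[[0,6.4,-0.3],0,1],[[0,6.4,-0.3],0,1]]'
python3 - <<'E'
from h import *
shift(RING+[0,0,.065])
E
```

```text
clock: 3.18
tcp_pos: [0.4863, 0.065, 0.2398]
orientation: [-0.284, 2.075, -2.075]
contact_force: [-1.0, -1.4, 1.8]
grip_width: -0.0003
t 3.175 tcp [0.4863 0.065  0.2398] F [-1.  -1.4  1.8] shift cm [-0.04  0.14 -0.04] fo 0.1734 xyaw -164.38
```

```bash
python3 -m jog '[[[0,0.15,0],0,1],[[0,0.3,0],0,1],[[0,0.3,0],0,1]]'
```

```text
clock: 3.55
tcp_pos: [0.4864, 0.0652, 0.2379]
orientation: [-0.284, 2.074, -2.076]
contact_force: [-4.5, -1.8, 17.4]
grip_width: -0.0002
```

```bash
python3 -m jog '[[[0,-3,0],0,1],[[1,-8,0],0,1],[[2,-13,0],0,1],[[2,-17,0],0,1],[[2,-17,0],0,1],[[2,-17,0],0,1],[[2,-17,0],0,1],[[2,-17,0],0,1],[[2,-17,0],0,1],[[2,-17,0],0,1]]'; python3 -m jog '[[[0,0,0],0,1],[[0,0,0],0,1],[[0,0,0],0,1],[[0,0,0],0,1],[[0,0,0],0,1],[[0,0,0],0,1],[[0,0,0],0,1],[[0,0,0],0,1],[[0,0,0],0,1],[[0,0,0],0,1]]'
python3 - <<'E'
from h import *
import pickle
for n in ['scene','top','wrist']:
    pickle.dump(snap(n,n+'2.png'),open(n+'2.pkl','wb'))
E
```

```text
clock: 4.8
tcp_pos: [0.4668, 0.0598, 0.4065]
orientation: [-0.285, 2.076, -2.076]
contact_force: [0.3, 0.7, 0.7]
grip_width: 0.0001
clock: 6.05
tcp_pos: [0.4668, 0.0598, 0.4067]
orientation: [-0.285, 2.075, -2.075]
contact_force: [-0.1, 0.3, 0.6]
grip_width: 0.0002
```

View pics/wrist2.png

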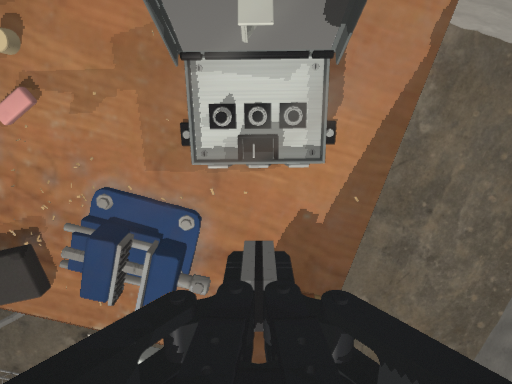

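View pics/scene2.png

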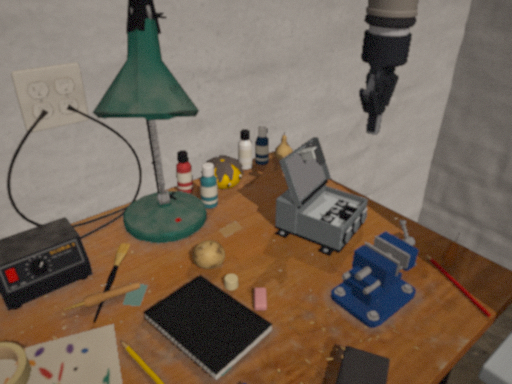

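Run:
```python
import cv2
a=cv2.imread('pics/wrist2.png')[50:170,180:340];a=cv2.resize(a,None,fx=4.5,fy=4.5,interpolation=3);cv2.imwrite('pics/w2c.png',a)
a=cv2.imread('pics/scene2.png')[180:230,290:370];a=cv2.resize(a,None,fx=9,fy=9,interpolation=3);cv2.imwrite('pics/s2c.png',a)
```

```text
(no output)
```

View pics/w2c.png

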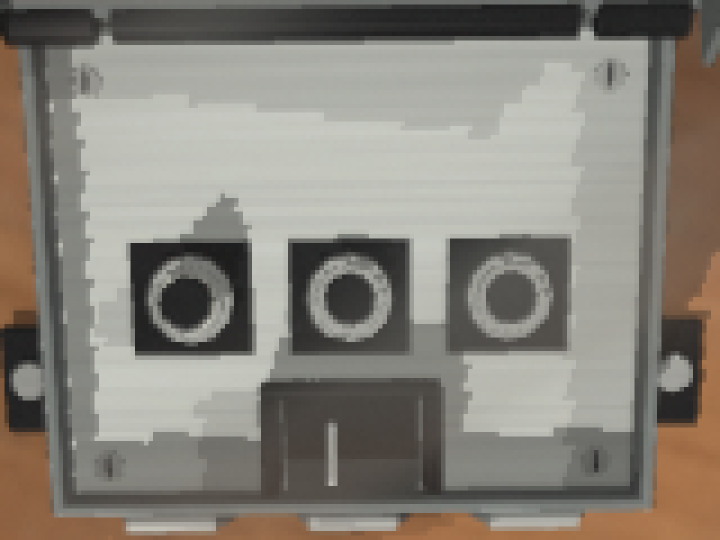

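View pics/s2c.png

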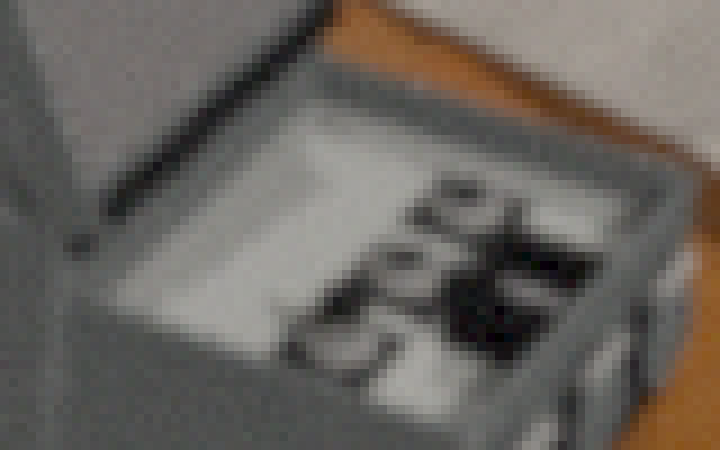

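Run:
```python
from h import *
print(H); shift(H-.053*EX+.034*EY-.06*EX+[0,0,.14])
```

```text
[0.56926851 0.08920481 0.        ]
t 6.2 tcp [0.4668 0.0598 0.4067] F [-1.   0.1 -0.3] shift cm [ 0.66  9.33 -3.4 ] fo 0.1734 xyaw -164.37
```

```bash
python3 -m jog '[[[0,3.5,-1.2],0,1],[[0,7,-2.4],0,1],[[0,9.3,-3.4],0,1],[[0,9.3,-3.4],0,1],[[0,9.3,-3.4],0,1]]'
python3 - <<'E'
from h import *
import pickle
d=snap('wrist','wrist3.png');pickle.dump(d,open('wrist3.pkl','wb'))
E
```

```text
clock: 6.82
tcp_pos: [0.4582, 0.0924, 0.3145]
orientation: [-0.283, 2.075, -2.075]
contact_force: [-1.0, -0.9, -0.3]
grip_width: 0.0001
```

View pics/wrist3.png

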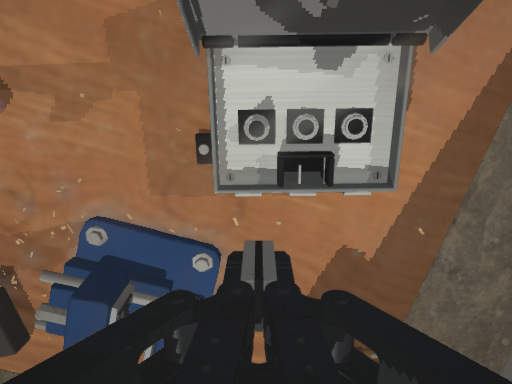

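Run:
```python
from h import *
import pickle
a=cv2.imread('pics/wrist3.png')[95:160,230:385];a=cv2.resize(a,None,fx=5.1,fy=5.1,interpolation=3);cv2.imwrite('pics/w3c.png',a)
d=pickle.load(open('wrist3.pkl','rb'))
print('cam',d['origin'])
for p in [(256.5,127),(305.5,126.5),(354,126)]: 
  for z in (.0525,.06):print(p,onz(d,*p,z).round(4))
for i in (1,0,-1): print((H-.053*EX+.034*i*EY).round(4))
```

```text
cam [0.5300088  0.11422239 0.28265234]
(256.5, 127) [0.507  0.1089 0.0525]
(256.5, 127) [0.5077 0.1091 0.06  ]
(305.5, 126.5) [0.5163 0.0769 0.0525]
(305.5, 126.5) [0.5167 0.0781 0.06  ]
(354, 126) [0.5255 0.0452 0.0525]
(354, 126) [0.5256 0.0475 0.06  ]
[0.5089 0.1073 0.    ]
[0.5183 0.0746 0.    ]
[0.5277 0.0419 0.    ]
```

View pics/w3c.png

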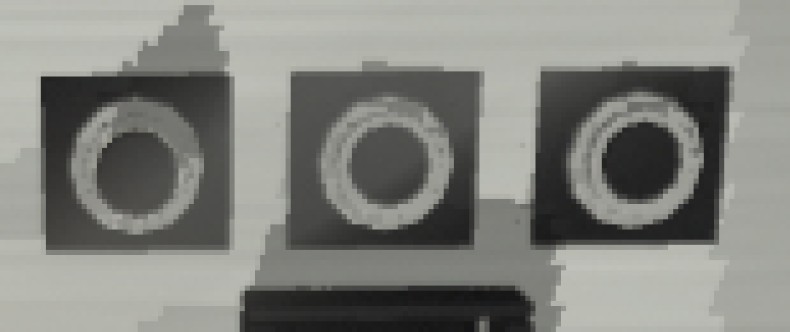

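Run:
```python
from h import *
shift([.5082,.108,.065])
```

```text
t 6.875 tcp [0.4583 0.0922 0.3148] F [ 0.  -0.1  0.6] shift cm [-5.22  7.65 -0.18] fo 0.1734 xyaw -164.42
```

```bash
python3 -m jog '[[[-3,0,-0.2],0,1],[[-5.2,2,-0.2],0,1],[[-5.2,5,-0.2],0,1],[[-5.2,7.2,-0.2],0,1],[[-5.2,7.7,-0.2],0,1],[[-5.2,8.0,-0.2],0,1],[[-5.2,8.3,-0.2],0,1],[[-5.2,8.5,-0.2],0,1],[[-5.2,8.5,-0.2],0,1]]'
```

```text
clock: 8.0
tcp_pos: [0.5078, 0.1084, 0.2293]
orientation: [-0.282, 2.075, -2.075]
contact_force: [1.0, -1.3, 3.4]
grip_width: -0.0003
```

```bash
python3 -m jog '[[[0,0.15,0],0,1],[[0,0.3,0],0,1],[[0,0.45,0],0,1],[[0,0.45,0],0,1]]'
```

```text
clock: 8.5
tcp_pos: [0.5078, 0.1086, 0.2254]
orientation: [-0.283, 2.074, -2.075]
contact_force: [0.1, -1.4, 16.5]
grip_width: -0.0003
```

```bash
python3 -m jog '[[[0,-3,0],0,1],[[0,-8,0],0,1],[[1,-13,0],0,1],[[4,-17,0],0,1],[[6,-19,0],0,1],[[6,-19,0],0,1],[[6,-19,0],0,1]]'
python3 - <<'E'
from h import *
d=snap('wrist','wrist4.png')
a=d['image'][40:200,200:420];cv2.imwrite('pics/w4c.png',cv2.resize(a,None,fx=3.6,fy=3.6,interpolation=3))
shift(H+.09*EX+[0,0,.24])
E
```

```text
clock: 9.38
tcp_pos: [0.4493, 0.0923, 0.4132]
orientation: [-0.287, 2.076, -2.076]
contact_force: [0.4, -0.2, -1.5]
grip_width: -0.0003
t 9.425 tcp [0.4495 0.0923 0.4129] F [-0.  -0.1  0.2] shift cm [-20.45  -0.09   3.47] fo 0.1734 xyaw -164.36
```

View pics/w4c.png

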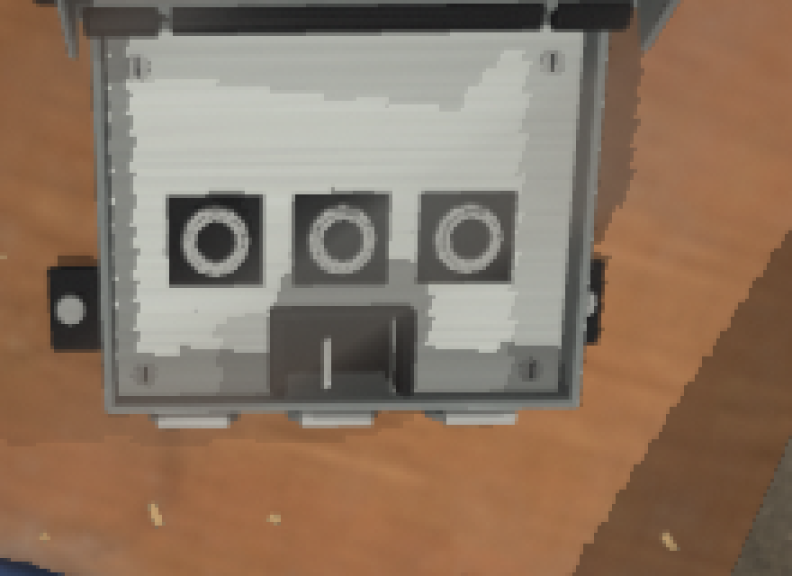

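```bash
python3 -m jog '[[[-4,-0.5,1],0,1],[[-9,-0.5,2.5],0,1],[[-14,-0.5,3.5],0,1],[[-18.5,-0.5,3.5],0,1],[[-21,-0.5,3.5],0,1],[[-21,3,3.5],0,1],[[-21,7,3.5],0,1],[[-21,10.5,3.5],0,1],[[-21,10.5,3.5],0,1],[[-21,10.5,3.5],0,1]]'
python3 - <<'E'
from h import *
snap('scene','scene5.png')
shift(H+.05*EX+[0,0,.13])
E
```

```text
clock: 10.68
tcp_pos: [0.6616, 0.1156, 0.3095]
orientation: [-0.285, 2.076, -2.075]
contact_force: [0.3, 0.1, 1.2]
grip_width: 0.0001
t 10.725 tcp [0.6618 0.1156 0.3104] F [0.2 0.3 0.6] shift cm [4.62 0.69 0.02] fo 0.1734 xyaw -164.36
```

View pics/scene5.png

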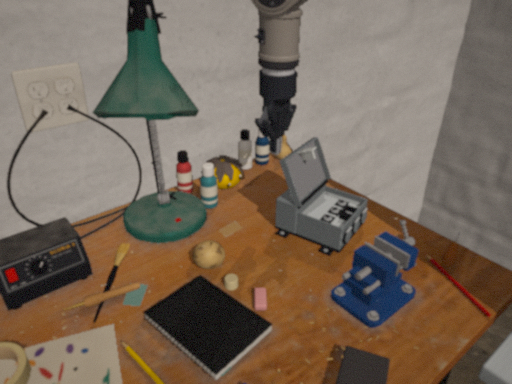

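```bash
python3 -m jog '[[[2.6,0,0],0,1],[[3.8,0.1,0],0,1],[[4.6,0.2,0],0,1],[[5.4,0.2,0],0,1],[[6.2,0.2,0],0,1],[[7.0,0.2,0],0,1],[[7.6,0.2,0],0,1],[[8.1,0.2,0],0,1],[[8.1,0.2,0],0,1]]'
python3 - <<'E'
from h import *
snap('scene','scene6.png')
shift(H+.015*EX+[0,0,.135])
E
```

```text
clock: 11.85
tcp_pos: [0.5826, 0.0932, 0.307]
orientation: [-0.286, 2.076, -2.076]
contact_force: [2.1, 0.2, 0.0]
grip_width: -0.0004
t 11.9 tcp [0.5828 0.0932 0.307 ] F [ 2.  -0.2 -0. ] shift cm [-0.09 -0.14  0.01] fo 0.1734 xyaw -164.37
```

View pics/scene6.png

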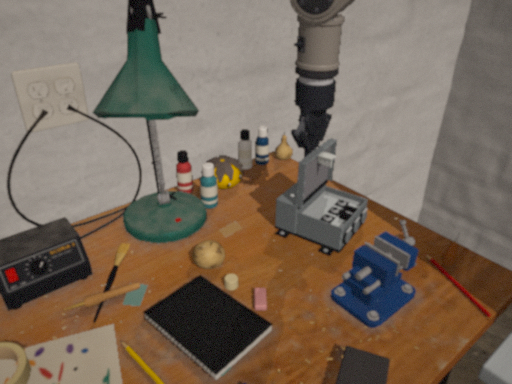

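```bash
python3 -m jog '[[[0.9,-0.2,0],0,1],[[1.7,-0.3,0],0,1],[[2.6,-0.2,0],0,1],[[3.55,0,0],0,1],[[4.5,0.35,0],0,1],[[5.4,0.75,0],0,1],[[6.3,1.4,0],0,1],[[7.0,2.05,0],0,1],[[7.6,2.6,0],0,1],[[8.05,3.15,0],0,1]]';  python3 - <<'E'
from h import *
snap('scene','scene7.png')
shift(RING+[0,0,.075])
E
```

```text
clock: 13.15
tcp_pos: [0.505, 0.0715, 0.2752]
orientation: [-0.286, 2.076, -2.076]
contact_force: [3.6, 1.0, 2.0]
grip_width: 0.0001
t 13.2 tcp [0.5042 0.0713 0.2745] F [1.1 1.2 1. ] shift cm [1.85 2.62 0.08] fo 0.1734 xyaw -164.37
```

View pics/scene7.png

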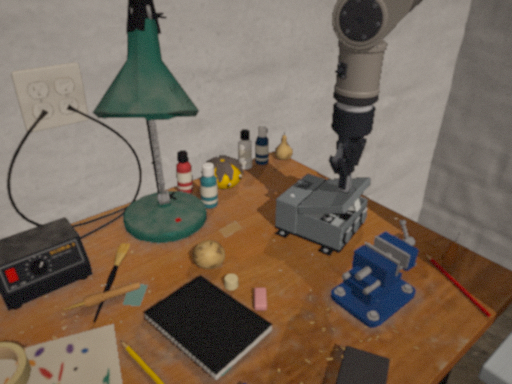

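```bash
python3 -m jog '[[[0.5,0.6,0],0,1],[[1.0,1.3,0],0,1],[[1.5,1.9,0],0,1],[[1.8,2.4,0],0,1],[[1.8,2.8,0],0,1],[[1.8,3.1,0],0,1],[[1.8,3.4,0],0,1],[[1.8,3.6,0],0,1],[[1.8,3.75,0],0,1],[[1.8,3.75,0],0,1]]'
```

```text
clock: 14.45
tcp_pos: [0.4878, 0.0667, 0.2383]
orientation: [-0.286, 2.076, -2.077]
contact_force: [-2.1, -0.1, 7.1]
grip_width: -0.0002
```

```bash
python3 -m jog '[[[0,0.1,0],0,1],[[0,0.15,0],0,1],[[0,0.15,0],0,1]]'
```

```text
clock: 14.82
tcp_pos: [0.4878, 0.0669, 0.2379]
orientation: [-0.286, 2.075, -2.077]
contact_force: [-6.9, -1.8, 21.3]
grip_width: -0.0001
```

Firm stop at 21 N. I'll release slowly upward, then check.

```bash
python3 -m jog '[[[0,-0.5,0],0,1],[[0,-1,0],0,1],[[0,-1.6,0],0,1],[[0,-4,0],0,1],[[1,-8,0],0,1],[[2,-13,0],0,1],[[2,-15,0],0,1],[[2,-15,0],0,1],[[2,-15,0],0,1],[[2,-15,0],0,1]]'; python3 -m jog '[[[0,0,0],0,1],[[0,0,0],0,1],[[0,0,0],0,1],[[0,0,0],0,1],[[0,0,0],0,1],[[0,0,0],0,1],[[0,0,0],0,1],[[0,0,0],0,1],[[0,0,0],0,1],[[0,0,0],0,1]]'
python3 - <<'E'
from h import *
a=snap('scene','scene8.png');b=snap('wrist','wrist8.png')
t=snap('top','top8.png');a0=cv2.imread('pics/top0.png')
cv2.imwrite('pics/cmp.png',np.hstack([cv2.resize(b['image'],(400,300)),cv2.resize(a['image'],(400,300))]))
df=cv2.absdiff(t['image'],a0).max(2);c=df>50;print([ (cv2.boundingRect(k)) for k in cv2.findContours(c.astype('uint8'),0,2)[0] if cv2.contourArea(k)>15])
E
```

```text
clock: 16.08
tcp_pos: [0.4686, 0.0613, 0.3854]
orientation: [-0.288, 2.077, -2.076]
contact_force: [-0.1, -0.0, -0.8]
grip_width: 0.0
clock: 17.32
tcp_pos: [0.4689, 0.0614, 0.3867]
orientation: [-0.285, 2.075, -2.075]
contact_force: [0.6, -0.4, -0.0]
grip_width: 0.0001
[(306, 335, 8, 20), (305, 314, 10, 32), (415, 296, 24, 26), (282, 176, 97, 200), (295, 104, 45, 65), (324, 98, 11, 12)]
```

View pics/cmp.png

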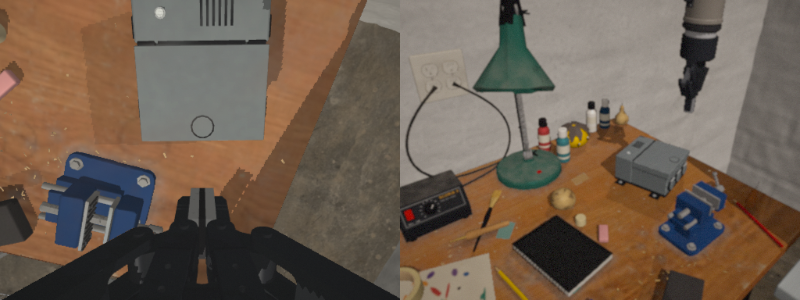

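```bash
python3 -c "
from bench import hand_in
print(hand_in())"
```

```text
the job is handed in; nothing more can be done
None
```

The job is done and handed in at about 17.5 s of the 54 s allowed, though the simulator reported no verdict.

- **Opening:** I pressed the cover at its ring to the stop (about 17 N) and let go. It sprang fully open.
- **Breaker:** The left breaker was the tripped one. I pressed its button until it hit a firm stop, with the tip about 52 mm above the bench at 16.5 N. In the next picture all three buttons looked alike.
- **Closing:** I swung the cover shut from behind, touching only its outer face, then pressed it to the stop again (about 21 N). More than 2 s after release it was still shut and flush in the wrist and scene pictures.
- **Last checks:** The arm stood clear of the box with no contact force. The before-and-after top pictures show no change at the gourd, eraser, paint cap or the paint bottle beside the lamp. They do differ around the arm and at two patches near the bottles at the rear. I put those down to the arm's shadow without checking further. No check failed.

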